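# Open the rack feeder's gate and load the sample rack

## Robot

A 6-joint arm with a two-finger parallel gripper is mounted at the origin on the work surface. World frame = base frame: x ahead of the robot, y to its left, z up, the work surface at z = 0. Lengths are in m, angles in rad, forces in N, time in s.
With the tool pointing down it reaches from about 0.35 to 0.975 m from the base axis. Payload 4.9 kg.
Tool frame: the origin (TCP) lies midway between the tips of the shut fingers; the grasp point (between the pads) lies 19 mm behind it; x points along the fingers, z is the direction in which the jaws open and shut, and the axes are right-handed (so a half turn about x gives the same grasp; the last joint's range is limited). The gripper opens to 85 mm and grips with 20 to 120 N. Pads are 22 mm wide; open, the fingers measure 114 mm over their backs; the gripper's body (76 mm by 85 mm) begins 54 mm behind the grasp point. The pads swing forward as they close: fully open they stand 13 mm farther back than shut.
Start: joints at [-1.319, 0.053, 1.613, -0, 1.476, -0.119], TCP at [0.226, -0.583, 0.231] pointing down, gripper open.
Joint ranges: [-3.01, 3.01], [-1.01, 2.22], [0.06, 2.58], [-1.02, 4.17], [0.09, 2.62], [-3.14, 3.14]. Speed limits (rad/s): [2.57, 2.57, 3.14, 3.14, 3.14, 3.14].

## Interface

Orientations are given as a unit quaternion [w, x, y, z].
In Python, from plant import state, cams, workorder, nets gives the robot as it stands.
- The arm moves only by the tool play_rows, never from a script. Its argument "motion" is a list of rows, each a list of 3 entries, a list of its own where there are three numbers: the closure, from -1 (fully open) to 1 (shut), then the shift along the world's x, y, z in m, then the turn about the world's z in rad. A call has 1 to 5 rows; each row is the pose to reach, as a shift and turn from the pose commanded when the call began; what a row does not reach only later rows make up. A row lasts 1/10 s, in which the tool goes at most 50 mm and 8.59 degrees, less where a joint would pass 70% of its speed; a pose out of reach is approached as far as the arm can. A call with a gripper value outside its range is refused whole. The fingers move at their own pace and stop on an object; the grip force is fixed at half the most. Time passes only in rows, so rows that repeat a pose let the fingers close. It gives the time, the measured TCP pose, the force and the opening at its end, in the units of the state.
- state(): the state, without advancing time (a new reading comes with each control period).
- cams.grab_frame(name): name is "scene" or "top" or "wrist"; returns (picture, depth): 384x512x3 uint8, red, green, blue; 384x512 float32, m along the optical axis (not along the pixel's ray), 0 where there is no reading.
- cams.camera_info(name): a dict with "K" (3x3 intrinsics, pixels), "rvec" (rotation vector, rad) and "tvec" (3), from world to camera coordinates, as OpenCV has them. Camera axes: x right, y down, z forward; pixel columns grow to the right and rows downward; lengths in m; the calibration is good to about 2 mm. A picture is of the moment at which its call begins: read the wrist's pose just before it. camera_info takes no time and is no camera call; for the wrist camera it gives the pose at the moment of the call.
- workorder.job_done(): hands the job in, once; it reports no verdict.
Trained networks look in the newest picture that a camera, given by its name, has taken for a name from the list of things; names that differ only in an ending like _2 or _b are one class to them, and where a whole thing is asked for, a point or a joint stands for the part that bears it (a point fixed in the world has none). Each returns a list of dicts, best first, with "score" (0 to 1); they miss things now and then, are a little off and sometimes report something else, mostly with a low value. They report only what shows in the picture. A call takes as long as a camera call. They do not tell look-alikes from the thing itself.
- nets.recognise(camera, target): "at" ([x, y, z] in m, in world coordinates, good to about 4 mm: the middle of the surface that is visible of it).
- nets.landmark_of(camera, target): "at" ([x, y, z] in m, in world coordinates, good to about 4 mm: a listed point, or the origin of a listed thing).
The state is a dict: "time": time; "joint_pos": joint angles; "joint_vel": joint speeds; "joint_efforts": joint torques, N m; "tool_pos": TCP position; "tool_rot": TCP orientation; "contact_force": force on the tool from outside, world axes, zero at the start; "ft_torque": the same for the moment, N m; "gripper_width": opening from 0.0 (shut) to 1.0 (fully open).
Only numpy, scipy, OpenCV 4.12 (cv2) and the standard library are available. Lean on these libraries where they do the work, as an engineer would, in place of code of your own. Each camera call takes 0.05 s, during which the arm holds its last target.

## Task

Push the feeder's counterweighted gate arm up past its balance point so that it stays raised on its own, then push the rack of sample tubes along its lane, under the raised arm, until it stands against the end stop. Only push: do not pick the rack up or tip it, and leave the other things on the bench where they stand.

Things in the scene. Friction and masses are not known exactly. Their poses are not given: they have to be found in the camera images.
- loader: Rack feeder, fixed. Origin: at bench height on the lane's centre line, below the gate arm; y along the lane to the end stop, x across it away from the robot, z up. Base plate x +-50, y -290 to +170 mm, 8 thick. Lane 46 mm wide between two lips 5 mm thick, tops 30 mm above the bench; open at its -y end. Housing beside it: x 51 to 116, y +-170, 55 mm high.
- end_stop (a point): Middle of the steel end stop's face, which closes the lane: feeder x 0, y +165, 38 mm above the bench. The stop is 56 mm wide, 10 mm thick, its top 68 mm above the bench. Axes as the feeder's.
- gate_pivot (a point): Gate's pivot, fixed on the feeder at x 95, y 0, 100 mm above the bench, between two dark cheeks (x 84 to 106, y +-18, top 113 mm above the bench). The pivot axis runs along the feeder's y. Axes as the feeder's.
- gate (a joint): Angle of the gate arm (rad): 0 down, level across the lane, pointing towards the robot; grows as the free end rises; 1.57 upright; 1.75 the raised stop. Balance at about 1.06: let go below it the arm falls shut, above it the arm falls on to the raised stop and stays. Swings freely, lightly damped. Gate about 0.45 kg (varies by a quarter); raising it at the free end takes 1 to 1.5 N.
- gate_tip (a point): Middle of the bar's free end face, moves with the arm. Dark steel bar: 190 mm from pivot to this end on a straight centre line, 12 mm wide, 10 mm thick, last 20 mm 26 mm wide. Arm down: this point is 100 mm above the bench, at feeder x -95, overhanging the base plate by 45 mm with clear bench below.
- gate_weight (a point): Centre of the gate's dark steel weight, a cylinder 34 mm in diameter, 30 mm long along the pivot axis, on a stalk square to the bar, 60 mm from the pivot; moves with the arm: above the pivot with the arm down, beyond it (away from the robot) with the arm raised.
- rack: Grey rack with five capped tubes, loose in the lane before the gate, about 0.25 kg, 40 mm wide (x), 120 mm long (y, along the lane), flat end plates at y -60 and +60, 62 mm high; caps reach 107 mm above its underside, so the lowered arm blocks it. Origin: centre of its underside, on the lane floor 8 mm above the bench. Slides with ordinary plastic friction.
- bay_home (a point): Where the rack's origin lies when the rack stands against the end stop: feeder x 0, y 105, 8 mm above the bench. Axes as the feeder's.
- reagent: Small capped jar, 44 mm diameter, 75 mm high; bystander near the feeder on the robot's side. Origin: centre of its underside.
- slide_box: Flat grey box 60 x 90 x 30 mm; bystander on the robot's side of the feeder. Origin: centre of its underside.
- beaker: Glass beaker 66 mm diameter, 80 mm high; bystander by the open end of the lane. Origin: centre of its underside.
- cap_box: Open cardboard box 50 x 70 x 45 mm of white stoppers; bystander beyond the feeder. Origin: centre of its underside.
- spare_rack: A second rack like the first (40 x 120 mm, 107 mm high) holding two tubes, standing on the bench to the robot's left, not in the feeder; bystander. Origin: centre of its underside.
- wash: White plastic bottle 60 mm diameter, 150 mm high, to the robot's left; bystander. Origin: centre of its underside.
Things that resemble listed ones, but are neither listed nor needed, are in the scene too. What is shaped like the rack but green is not meant.

How it is judged:
By the outcome, as a careful person would: the job done as asked, in the order asked, and still so for the second after the job is handed in, with the robot touching nothing.
It also fails if it takes over 62 s, if anything falls off the work surface, if the arm or the gripper's body presses on something with over 40 N, if the wrist force passes 120 N, or if a joint passes its speed limit or range.

## Working session

There is one attempt and no reset: what is moved stays moved. The work goes in short steps, Python scripts to look and compute and a tool call to move; the robot and the scene stay as the last step left them, time stands still between calls to the robot, and variables do not carry over. Pictures are saved under pics/ and viewed, and the job is handed in when it is done.

Besides the shell and the picture viewer there is one more tool, called after "Call:" by a JSON object that holds its "method" and its "body", one argument or row to a line. play_rows: Moves the arm, as the interface text tells. Its arguments: {"type":"object","properties":{"motion":{"type":"array","items":{"type":"array"}}},"required":["motion"]}

```bash
mkdir -p pics
python3 - <<'E'
from plant import state,cams,nets
import cv2,numpy as np
for n in("scene","top"):
    im,d=cams.grab_frame(n); cv2.imwrite(f"pics/{n}0.png",im[:,:,::-1])
    for t in ["loader","end_stop","gate_pivot","gate_tip","gate_weight","rack","bay_home","reagent","slide_box","beaker","spare_rack","wash"]:
        try: print(n,t,[(np.round(r["at"],3).tolist(),round(r["score"],2)) for r in nets.landmark_of(n,t)[:3]])
        except Exception as e: print(t,e)
s=state();print(s["time"],s["tool_pos"],s["tool_rot"],s["contact_force"])
E
```

```text
scene loader [([0.577, 0.031, 0.004], 0.69), ([0.528, -0.296, -0.003], 0.2)]
scene end_stop [([0.566, 0.187, 0.038], 0.95), ([0.578, 0.03, -0.0], 0.28)]
scene gate_pivot [([0.565, 0.186, 0.039], 0.63), ([0.67, 0.032, 0.1], 0.62)]
scene gate_tip [([0.478, 0.015, 0.103], 0.62)]
scene gate_weight [([0.667, 0.032, 0.161], 0.87)]
scene rack [([0.579, -0.068, 0.005], 0.93), ([0.384, 0.013, 0.003], 0.73)]
scene bay_home [([0.571, 0.134, 0.007], 0.77)]
scene reagent [([0.45, 0.178, 0.001], 0.61)]
scene slide_box [([0.443, -0.151, 0.001], 0.59)]
scene beaker [([0.526, -0.297, -0.001], 0.86)]
scene spare_rack [([0.623, 0.468, 0.001], 0.74)]
scene wash [([0.379, 0.507, 0.001], 0.85)]
top loader [([0.575, 0.028, 0.001], 0.88)]
top end_stop [([0.561, 0.193, 0.04], 0.81), ([0.622, 0.466, 0.003], 0.64)]
top gate_pivot [([0.669, 0.032, 0.1], 0.79)]
top gate_tip [([0.479, 0.023, 0.1], 0.71), ([0.577, -0.073, 0.01], 0.46)]
top gate_weight [([0.669, 0.028, 0.161], 0.79)]
top rack [([0.577, -0.068, 0.008], 0.96), ([0.382, 0.017, -0.003], 0.84)]
top bay_home [([0.569, 0.132, 0.006], 0.64)]
top reagent [([0.455, 0.175, -0.004], 0.51)]
top slide_box [([0.442, -0.15, 0.001], 0.9), ([0.667, 0.031, 0.102], 0.54)]
top beaker [([0.532, -0.293, 0.002], 0.85)]
top spare_rack [([0.623, 0.469, 0.004], 0.85), ([0.567, 0.132, 0.006], 0.49)]
top wash [([0.381, 0.505, -0.003], 0.91)]
1.3 [ 0.22648135 -0.58251239  0.23129055] [ 0.58360779  0.39925015  0.58360942 -0.39925093] [ 0.60868104 -0.8111274  -0.00820238]
```

View pics/scene0.png

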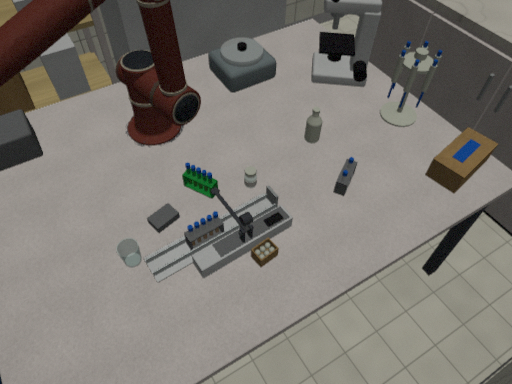

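View pics/top0.png

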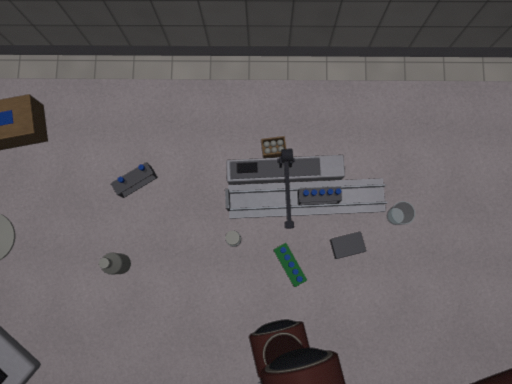

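Run:
```python
import numpy as np
from scipy.optimize import least_squares
f=np.array([[0,0],[0,0],[0,.165],[0,.165],[.095,0],[.095,0],[-.095,0],[-.095,0],[.095,0],[.095,0],[0,.105],[0,.105]])
w=np.array([[.577,.031],[.575,.028],[.566,.187],[.561,.193],[.67,.032],[.669,.032],[.478,.015],[.479,.023],[.667,.032],[.669,.028],[.571,.134],[.569,.132]])
T=lambda p,q:q@np.array([[np.cos(p[2]),np.sin(p[2])],[-np.sin(p[2]),np.cos(p[2])]])+p[:2]
r=least_squares(lambda p:(T(p,f)-w).ravel(),[.576,.03,.05],loss="soft_l1",f_scale=.004)
print(r.x)
for q in [[.095,0],[.05,0],[.095+.03,0],[0,.105],[0,.03],[0,-.2]]: print(q,T(r.x,np.array([q])))
c,s=np.cos(r.x[2]),np.sin(r.x[2])
for k in [[.578,-.068]]: d=np.array(k)-r.x[:2]; print("rack feeder",c*d[0]+s*d[1],-s*d[0]+c*d[1])
```

```text
[0.5743259  0.02677161 0.05522994]
[0.095, 0] [[0.66918105 0.03201578]]
[0.05, 0] [[0.62424966 0.0295317 ]]
[0.125, 0] [[0.6991353  0.03367184]]
[0, 0.105] [[0.5685297  0.13161151]]
[0, 0.03] [[0.57266984 0.05672586]]
[0, -0.2] [[ 0.58536627 -0.17292344]]
rack feeder -0.0015630719521735922 -0.09482991841514854
```

Call:
{"method": "play_rows", "body": {
  "motion": [
    [1,[0.025,0.04,0.02],-0.06],
    [1,[0.05,0.08,0.03],-0.12],
    [1,[0.075,0.12,0.03],-0.18],
    [1,[0.1,0.16,0.03],-0.25],
    [1,[0.125,0.2,0.03],-0.317]
  ]
}}

```text
time: 1.8
tool_pos: [0.3522, -0.3809, 0.2616]
tool_rot: [0.513, 0.487, 0.512, -0.487]
contact_force: [0.9, -0.5, -0.0]
gripper_width: 0.145
```

Call:
{"method": "play_rows", "body": {
  "motion": [
    [1,[0.025,0.04,0],0],
    [1,[0.05,0.08,0],0],
    [1,[0.075,0.12,0],0],
    [1,[0.1,0.16,0],0],
    [1,[0.125,0.2,0],0]
  ]
}}

```text
time: 2.3
tool_pos: [0.4772, -0.1807, 0.2617]
tool_rot: [0.514, 0.486, 0.513, -0.486]
contact_force: [0.6, -1.0, 0.3]
gripper_width: 0.003
```

Call:
{"method": "play_rows", "body": {
  "motion": [
    [1,[0.028,0.04,0],0],
    [1,[0.055,0.08,0],0],
    [1,[0.082,0.12,0],0],
    [1,[0.11,0.16,0],0],
    [1,[0.136,0.2,0],0]
  ]
}}

```text
time: 2.8
tool_pos: [0.6134, 0.0194, 0.2615]
tool_rot: [0.514, 0.486, 0.513, -0.486]
contact_force: [1.0, -0.9, 0.6]
gripper_width: 0.002
```

Call:
{"method": "play_rows", "body": {
  "motion": [
    [1,[0.002,0.012,0],0],
    [1,[0.002,0.012,0],0],
    [1,[0.002,0.012,0],0]
  ]
}}

```text
time: 3.1
tool_pos: [0.6141, 0.0289, 0.2612]
tool_rot: [0.513, 0.486, 0.513, -0.487]
contact_force: [-0.9, 0.7, -0.1]
gripper_width: 0.001
```

Measure the gate and the pose again from the wrist and scene cameras.

Run:
```python
from plant import state,cams,nets
import cv2,numpy as np
for n in("wrist","scene"):
    im,d=cams.grab_frame(n); cv2.imwrite(f"pics/{n}1.png",im[:,:,::-1])
    for t in ["gate_pivot","gate_weight","gate_tip","rack"]:
        print(n,t,[(np.round(r["at"],3).tolist(),round(r["score"],2)) for r in nets.landmark_of(n,t)[:2]])
im=cv2.imread("pics/scene1.png")[150:290,130:310]; cv2.imwrite("pics/s1c.png",cv2.resize(im,None,fx=4,fy=4))
```

```text
wrist gate_pivot [([0.666, 0.03, 0.159], 0.45)]
wrist gate_weight [([0.671, 0.03, 0.157], 0.81)]
wrist gate_tip []
wrist rack [([0.581, -0.069, 0.006], 0.88), ([0.453, 0.175, 0.0], 0.33)]
scene gate_pivot [([0.671, 0.031, 0.102], 0.78), ([0.441, -0.155, -0.0], 0.69)]
scene gate_weight [([0.67, 0.032, 0.16], 0.83), ([0.479, 0.017, 0.104], 0.67)]
scene gate_tip [([0.478, 0.017, 0.103], 0.74)]
scene rack [([0.382, 0.017, 0.004], 0.79), ([0.58, -0.067, 0.006], 0.56)]
```

View pics/wrist1.png

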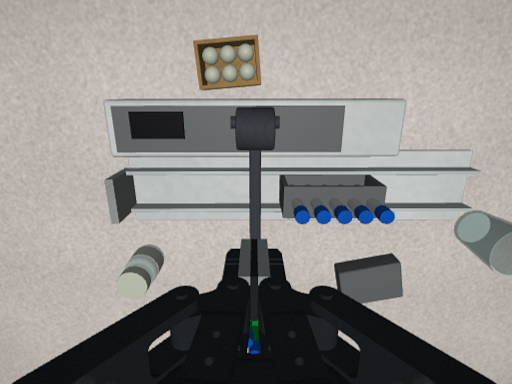

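View pics/s1c.png

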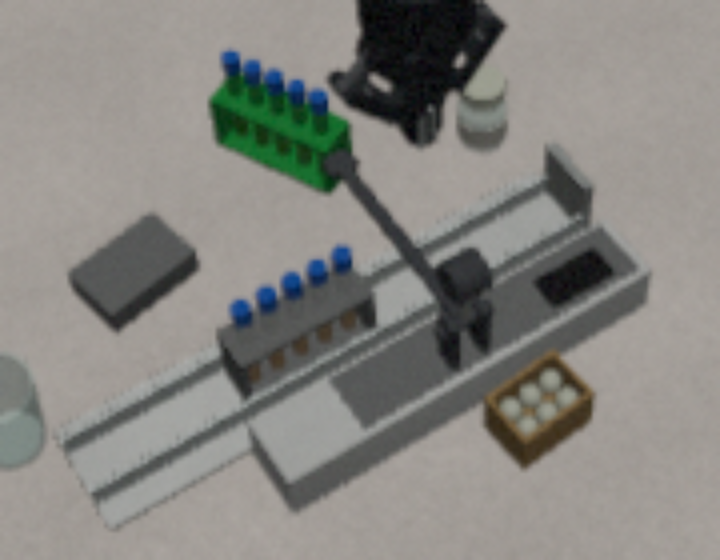

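Call:
{"method": "play_rows", "body": {
  "motion": [
    [1,[0,0.001,-0.05],0],
    [1,[0,0.002,-0.09],0],
    [1,[0,0.002,-0.12],0],
    [1,[0,0.002,-0.137],0],
    [1,[0,0.002,-0.137],0]
  ]
}}

```text
time: 4.1
tool_pos: [0.6125, 0.0316, 0.1212]
tool_rot: [0.512, 0.485, 0.515, -0.488]
contact_force: [-0.6, -0.5, -0.9]
gripper_width: -0.002
```

Call:
{"method": "play_rows", "body": {
  "motion": [
    [1,[0.012,0,0],0],
    [1,[0.022,0.001,0],0],
    [1,[0.03,0.001,0],0],
    [1,[0.037,0.002,0],0],
    [1,[0.044,0.002,0],0]
  ]
}}

```text
time: 4.6
tool_pos: [0.6595, 0.0336, 0.1253]
tool_rot: [0.514, 0.487, 0.513, -0.486]
contact_force: [-3.3, 0.1, 2.2]
gripper_width: 0.002
```

Call:
{"method": "play_rows", "body": {
  "motion": [
    [1,[0.008,0.001,0],0],
    [1,[0.015,0.001,0],0],
    [1,[0.022,0.001,0],0],
    [1,[0.029,0.002,0],0],
    [1,[0.036,0.002,0],0]
  ]
}}

```text
time: 5.1
tool_pos: [0.6938, 0.0357, 0.1233]
tool_rot: [0.512, 0.485, 0.514, -0.487]
contact_force: [-8.8, 0.6, -5.5]
gripper_width: -0.0
```

Run:
```python
from plant import state,cams,nets
import cv2,numpy as np
for n in("scene",):
    im,d=cams.grab_frame(n); cv2.imwrite(f"pics/{n}2.png",im[:,:,::-1])
    for t in ["gate_weight","gate_tip"]:
        print(n,t,[(np.round(r["at"],3).tolist(),round(r["score"],2)) for r in nets.landmark_of(n,t)[:2]])
s=state();print(s["tool_pos"],s["contact_force"])
im=cv2.imread("pics/scene2.png")[130:290,130:310]; cv2.imwrite("pics/s2c.png",cv2.resize(im,None,fx=3.5,fy=3.5))
```

```text
scene gate_weight []
scene gate_tip [([0.577, 0.022, 0.27], 0.76)]
[0.69536511 0.03555704 0.12405051] [0.19134718 0.13079637 0.84645061]
```

View pics/s2c.png

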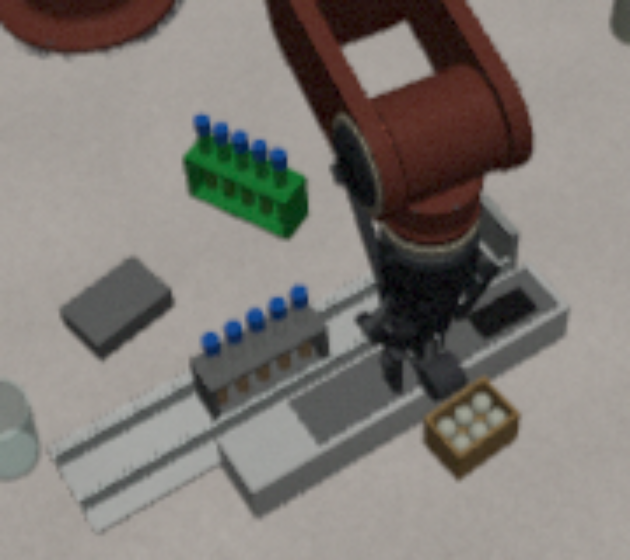

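Run:
```python
from plant import state,cams,nets
import cv2,numpy as np
for n in("top","scene"):
    im,d=cams.grab_frame(n); cv2.imwrite(f"pics/{n}3.png",im[:,:,::-1])
    for t in ["gate_weight","gate_tip","gate"]:
        try: print(n,t,[(np.round(r["at"],3).tolist(),round(r["score"],2)) for r in (nets.recognise if t=="gate" else nets.landmark_of)(n,t)[:2]])
        except Exception as e: print(e)
s=state();print(s["time"],s["tool_pos"],s["contact_force"],s["joint_pos"],s["joint_efforts"])
a=cv2.resize(cv2.imread("pics/scene3.png")[100:250,190:310],None,fx=4,fy=4,interpolation=cv2.INTER_CUBIC)
a=cv2.convertScaleAbs(a,alpha=1.8)
cv2.imwrite("pics/s3c.png",a)
```

```text
top gate_weight []
top gate_tip [([0.579, -0.069, 0.008], 0.71), ([0.531, -0.295, 0.002], 0.37)]
top gate []
scene gate_weight [([0.729, 0.034, 0.107], 0.64)]
scene gate_tip []
scene gate [([0.734, 0.027, 0.116], 0.54)]
5.65 [0.69479588 0.03543753 0.12491822] [0.75553761 0.47589883 0.83798892] [-5.58960366e-02  2.93429779e-01  1.52408992e+00 -6.28035785e-06
  1.32284949e+00  1.46116342e+00] [ 9.68350534e-03 -4.76387537e+01 -3.47472131e+01 -5.20442933e-03
  6.74284436e-02  6.40817834e-04]
```

View pics/s3c.png

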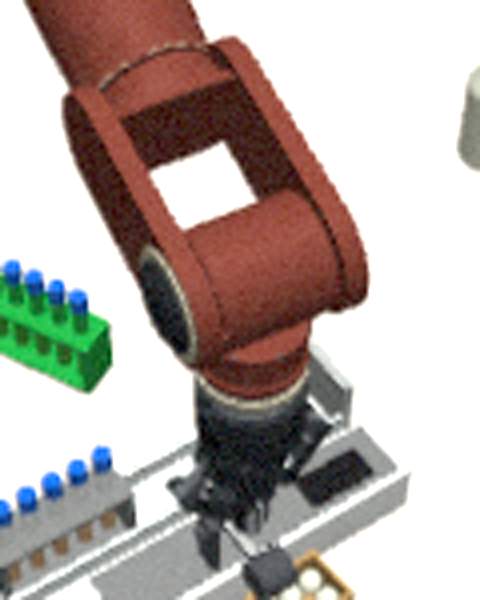

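View pics/top3.png

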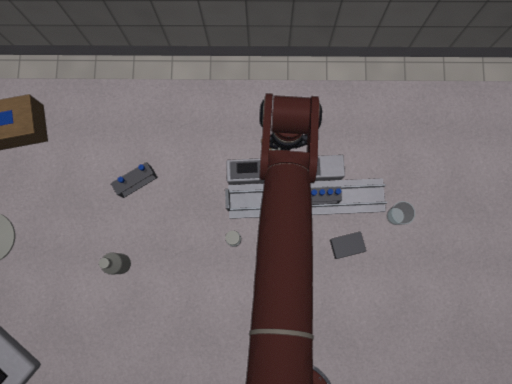

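Call:
{"method": "play_rows", "body": {
  "motion": [
    [1,[0.01,0,0.006],0],
    [1,[0.02,0.001,0.01],0],
    [1,[0.032,0.001,0.012],0],
    [1,[0.046,0.002,0.012],0],
    [1,[0.06,0.003,0.012],0]
  ]
}}

```text
time: 6.15
tool_pos: [0.7554, 0.0386, 0.1367]
tool_rot: [0.513, 0.486, 0.513, -0.486]
contact_force: [0.7, -0.2, 0.8]
gripper_width: 0.001
```

Call:
{"method": "play_rows", "body": {
  "motion": [
    [1,[0.012,0,0],0],
    [1,[0.02,0,0],0],
    [1,[0.02,0,0],0]
  ]
}}

```text
time: 6.45
tool_pos: [0.7753, 0.0385, 0.1362]
tool_rot: [0.513, 0.486, 0.513, -0.486]
contact_force: [0.1, 0.6, -0.9]
gripper_width: -0.0
```

Run:
```python
from plant import state,cams,nets
import cv2,numpy as np
for n in("scene",):
    im,d=cams.grab_frame(n); cv2.imwrite(f"pics/{n}4.png",im[:,:,::-1])
    for t in ["gate_weight","gate_tip"]:
        print(n,t,[(np.round(r["at"],3).tolist(),round(r["score"],2)) for r in nets.landmark_of(n,t)[:2]])
s=state();print(s["time"],s["tool_pos"],s["contact_force"])
a=cv2.resize(cv2.imread("pics/scene4.png")[100:280,150:330],None,fx=3.3,fy=3.3,interpolation=cv2.INTER_CUBIC)
cv2.imwrite("pics/s4c.png",cv2.convertScaleAbs(a,alpha=1.8))
```

```text
scene gate_weight [([0.73, 0.035, 0.091], 0.78), ([0.442, -0.153, 0.001], 0.28)]
scene gate_tip [([0.579, -0.068, 0.008], 0.55), ([0.702, 0.029, 0.292], 0.52)]
6.6 [0.774116   0.03852618 0.13615709] [-0.49935635  1.07125581  0.22878267]
```

View pics/s4c.png

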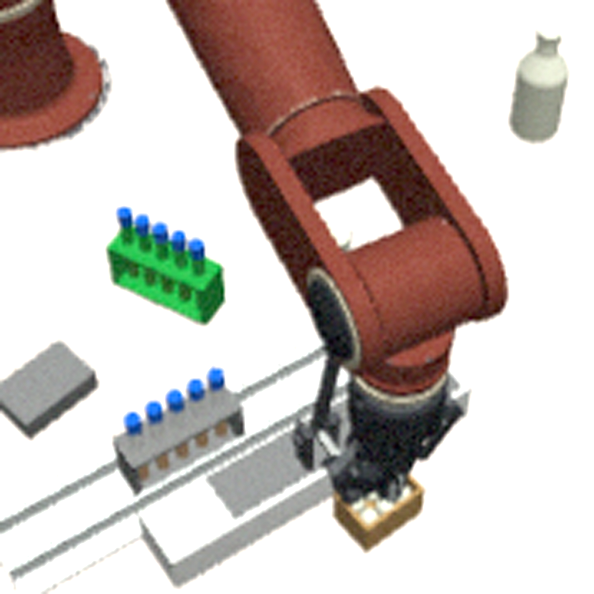

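Call:
{"method": "play_rows", "body": {
  "motion": [
    [1,[0,0,0.04],0],
    [1,[0,0,0.08],0],
    [1,[0,0,0.12],0],
    [1,[0,0,0.16],0],
    [1,[0,0,0.2],0]
  ]
}}

```text
time: 7.1
tool_pos: [0.7737, 0.0385, 0.3382]
tool_rot: [0.513, 0.486, 0.513, -0.486]
contact_force: [1.2, 1.5, -0.1]
gripper_width: 0.001
```

Call:
{"method": "play_rows", "body": {
  "motion": [
    [1,[0,-0.03,0.01],0],
    [1,[0,-0.07,0.01],0.1],
    [1,[-0.02,-0.11,0.01],0.25],
    [1,[-0.05,-0.15,0.01],0.4],
    [1,[-0.08,-0.18,0.01],0.54]
  ]
}}

```text
time: 7.6
tool_pos: [0.6928, -0.1436, 0.3459]
tool_rot: [0.625, 0.33, 0.625, -0.331]
contact_force: [-0.7, -0.4, 0.3]
gripper_width: -0.003
```

Call:
{"method": "play_rows", "body": {
  "motion": [
    [1,[-0.035,-0.01,0],0.14],
    [1,[-0.07,-0.02,0],0.28],
    [1,[-0.09,-0.026,0],0.42],
    [1,[-0.11,-0.026,-0.02],0.56],
    [1,[-0.11,-0.026,-0.06],0.7]
  ]
}}

```text
time: 8.1
tool_pos: [0.5843, -0.1685, 0.2911]
tool_rot: [0.704, 0.095, 0.697, -0.097]
contact_force: [0.9, -0.5, -0.4]
gripper_width: 0.002
```

Call:
{"method": "play_rows", "body": {
  "motion": [
    [1,[0,0,-0.03],0.14],
    [1,[0,0,-0.06],0.28],
    [1,[0,0,-0.08],0.33],
    [1,[0,0,-0.08],0.33],
    [1,[0,0,-0.08],0.33]
  ]
}}

```text
time: 8.6
tool_pos: [0.5842, -0.1674, 0.2067]
tool_rot: [0.707, -0.018, 0.707, 0.018]
contact_force: [0.1, 0.0, 1.2]
gripper_width: -0.0
```

Run:
```python
from plant import state,cams,nets
import cv2,numpy as np
from scipy.spatial.transform import Rotation as R
for n in("wrist","scene"):
    im,d=cams.grab_frame(n); cv2.imwrite(f"pics/{n}5.png",im[:,:,::-1])
    for t in ["gate_weight","gate_tip","rack"]:
        print(n,t,[(np.round(r["at"],3).tolist(),round(r["score"],2)) for r in nets.landmark_of(n,t)[:2]])
s=state();q=s["tool_rot"];print(s["time"],s["tool_pos"],s["contact_force"],R.from_quat([q[1],q[2],q[3],q[0]]).as_matrix()[:,2],s["joint_pos"])
a=cv2.resize(cv2.imread("pics/scene5.png")[130:290,130:310],None,fx=3.3,fy=3.3,interpolation=cv2.INTER_CUBIC)
cv2.imwrite("pics/s5c.png",cv2.convertScaleAbs(a,alpha=1.4))
```

```text
wrist gate_weight [([0.583, -0.066, 0.005], 0.34)]
wrist gate_tip []
wrist rack [([0.58, -0.067, 0.007], 0.74)]
scene gate_weight [([0.726, 0.035, 0.09], 0.68)]
scene gate_tip [([0.7, 0.028, 0.289], 0.9)]
scene rack [([0.58, -0.069, 0.009], 0.86), ([0.384, 0.016, 0.004], 0.6)]
9.0 [ 0.5847962  -0.167661    0.20714871] [0.08933517 0.64263285 0.48664018] [0.99860382 0.05281282 0.00110153] [-4.01460817e-01  2.86015520e-02  1.67831289e+00 -4.87459664e-05
  1.43342876e+00 -4.54291279e-01]
```

View pics/s5c.png

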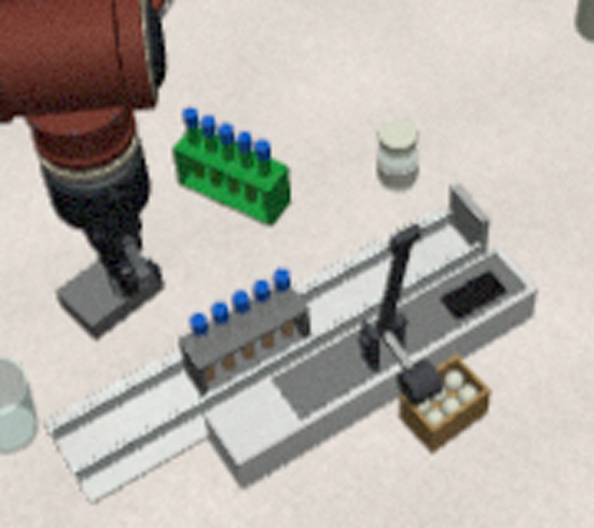

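View pics/wrist5.png

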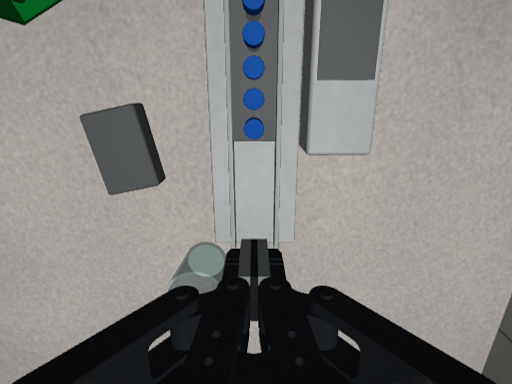

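Run:
```python
from plant import state,cams
import cv2
i=cams.camera_info("wrist");Rm=cv2.Rodrigues(i["rvec"])[0];print(-Rm.T@i["tvec"].reshape(3) if hasattr(i["tvec"],"reshape") else -Rm.T@i["tvec"], state()["tool_pos"])
```

```text
[ 0.57983186 -0.08695235  0.34894253] [ 0.5847962  -0.167661    0.20714871]
```

Call:
{"method": "play_rows", "body": {
  "motion": [
    [1,[0,0,-0.04],0],
    [1,[0,0,-0.08],0],
    [1,[0,0,-0.12],0],
    [1,[0,0,-0.15],0],
    [1,[0,0,-0.15],0]
  ]
}}

```text
time: 9.5
tool_pos: [0.5806, -0.1659, 0.0508]
tool_rot: [0.703, -0.017, 0.71, 0.02]
contact_force: [-0.4, -0.1, -0.3]
gripper_width: 0.002
```

Call:
{"method": "play_rows", "body": {
  "motion": [
    [1,[-0.001,0.01,0.002],0],
    [1,[-0.001,0.02,0.002],0],
    [1,[-0.002,0.03,0.002],0],
    [1,[-0.002,0.04,0.002],0],
    [1,[-0.003,0.05,0.002],0]
  ]
}}

```text
time: 10.0
tool_pos: [0.5829, -0.1174, 0.0605]
tool_rot: [0.708, -0.02, 0.706, 0.018]
contact_force: [0.1, -2.7, 2.3]
gripper_width: -0.0
```

Call:
{"method": "play_rows", "body": {
  "motion": [
    [1,[-0.001,0.012,0],0],
    [1,[-0.001,0.024,0],0],
    [1,[-0.002,0.036,0],0],
    [1,[-0.003,0.048,0],0],
    [1,[-0.003,0.06,0],0]
  ]
}}

```text
time: 10.5
tool_pos: [0.5781, -0.0564, 0.0581]
tool_rot: [0.707, -0.019, 0.707, 0.019]
contact_force: [-0.3, -3.4, 2.3]
gripper_width: 0.002
```

Call:
{"method": "play_rows", "body": {
  "motion": [
    [1,[-0.001,0.012,0],0],
    [1,[-0.001,0.024,0],0],
    [1,[-0.002,0.036,0],0],
    [1,[-0.003,0.048,0],0],
    [1,[-0.003,0.06,0],0]
  ]
}}

```text
time: 11.0
tool_pos: [0.5751, 0.0036, 0.0581]
tool_rot: [0.707, -0.019, 0.707, 0.019]
contact_force: [0.1, -2.2, 1.1]
gripper_width: 0.003
```

Run:
```python
from plant import state,cams,nets
import cv2,numpy as np
for n in("scene",):
    im,d=cams.grab_frame(n); cv2.imwrite(f"pics/{n}6.png",im[:,:,::-1])
    for t in ["gate_weight","gate_tip","rack","bay_home"]:
        print(n,t,[(np.round(r["at"],3).tolist(),round(r["score"],2)) for r in nets.landmark_of(n,t)[:2]])
s=state();print(s["time"],s["tool_pos"],s["contact_force"])
a=cv2.resize(cv2.imread("pics/scene6.png")[110:290,130:330],None,fx=3.3,fy=3.3,interpolation=cv2.INTER_CUBIC)
cv2.imwrite("pics/s6c.png",cv2.convertScaleAbs(a,alpha=1.4))
```

```text
scene gate_weight [([0.727, 0.036, 0.093], 0.6)]
scene gate_tip [([0.701, 0.028, 0.29], 0.73)]
scene rack [([0.568, 0.074, 0.009], 0.96), ([0.384, 0.017, 0.003], 0.65)]
scene bay_home [([0.57, 0.128, 0.005], 0.68)]
11.25 [0.5750042  0.00298377 0.057748  ] [-0.21649825  0.58582506 -0.11381089]
```

View pics/s6c.png

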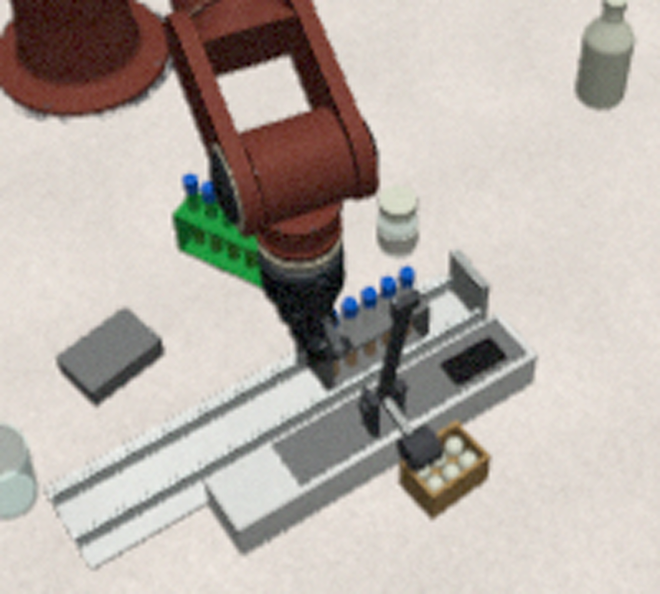

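Call:
{"method": "play_rows", "body": {
  "motion": [
    [1,[-0.001,0.01,0],0],
    [1,[-0.001,0.02,0],0],
    [1,[-0.002,0.03,0],0],
    [1,[-0.002,0.038,0],0],
    [1,[-0.002,0.044,0],0]
  ]
}}

```text
time: 11.75
tool_pos: [0.5733, 0.0475, 0.0582]
tool_rot: [0.707, -0.019, 0.707, 0.019]
contact_force: [0.3, -0.4, -0.3]
gripper_width: 0.002
```

Call:
{"method": "play_rows", "body": {
  "motion": [
    [1,[0,0.003,0],0],
    [1,[0,0.006,0],0],
    [1,[0,0.009,0],0],
    [1,[-0.001,0.012,0],0],
    [1,[-0.001,0.014,0],0]
  ]
}}

```text
time: 12.25
tool_pos: [0.5727, 0.0596, 0.0584]
tool_rot: [0.707, -0.02, 0.707, 0.018]
contact_force: [0.2, -9.7, -1.5]
gripper_width: -0.001
```

Call:
{"method": "play_rows", "body": {
  "motion": [
    [1,[0,0.001,0],0],
    [1,[0,0.001,0],0],
    [1,[0,0.001,0],0]
  ]
}}

```text
time: 12.55
tool_pos: [0.5727, 0.0596, 0.0584]
tool_rot: [0.707, -0.02, 0.707, 0.017]
contact_force: [0.2, -7.2, 0.0]
gripper_width: -0.001
```

Call:
{"method": "play_rows", "body": {
  "motion": [
    [1,[0,-0.006,0],0],
    [1,[0.001,-0.02,0],0],
    [1,[0.003,-0.05,0],0],
    [1,[0.005,-0.09,0],0],
    [1,[0.007,-0.13,0],0]
  ]
}}

```text
time: 13.05
tool_pos: [0.5795, -0.0699, 0.0585]
tool_rot: [0.707, -0.019, 0.707, 0.019]
contact_force: [0.2, 0.0, 0.2]
gripper_width: -0.001
```

Call:
{"method": "play_rows", "body": {
  "motion": [
    [1,[0,-0.03,0.03],0],
    [1,[0,-0.06,0.07],0],
    [1,[0,-0.08,0.11],0],
    [1,[0,-0.09,0.15],0],
    [1,[0,-0.09,0.17],0]
  ]
}}

```text
time: 13.55
tool_pos: [0.5808, -0.1613, 0.2335]
tool_rot: [0.709, -0.019, 0.705, 0.017]
contact_force: [1.1, -0.3, 0.8]
gripper_width: 0.005
```

Run:
```python
from plant import state,cams,nets
import cv2,numpy as np
for n in("scene","top"):
    im,d=cams.grab_frame(n); cv2.imwrite(f"pics/{n}7.png",im[:,:,::-1])
    for t in ["gate_weight","gate_tip","rack","bay_home","reagent","slide_box","beaker","cap_box"]:
        print(n,t,[(np.round(r["at"],3).tolist(),round(r["score"],2)) for r in nets.landmark_of(n,t)[:2]])
s=state();print(s["time"],s["tool_pos"],s["contact_force"])
a=cv2.resize(cv2.imread("pics/scene7.png")[110:290,130:330],None,fx=3.3,fy=3.3,interpolation=cv2.INTER_CUBIC)
cv2.imwrite("pics/s7c.png",cv2.convertScaleAbs(a,alpha=1.4))
a=cv2.resize(cv2.imread("pics/top7.png")[120:260,200:350],None,fx=4,fy=4,interpolation=cv2.INTER_CUBIC)
cv2.imwrite("pics/t7c.png",cv2.convertScaleAbs(a,alpha=1.4))
```

```text
scene gate_weight [([0.729, 0.034, 0.093], 0.69), ([0.563, 0.187, 0.037], 0.36)]
scene gate_tip [([0.7, 0.031, 0.291], 0.88)]
scene rack [([0.568, 0.131, 0.006], 0.78), ([0.384, 0.014, 0.003], 0.71)]
scene bay_home [([0.57, 0.135, 0.007], 0.65), ([0.381, 0.506, -0.0], 0.57)]
scene reagent [([0.45, 0.176, 0.002], 0.5), ([0.564, 0.128, 0.005], 0.2)]
scene slide_box [([0.442, -0.152, 0.001], 0.75)]
scene beaker [([0.523, -0.296, -0.004], 0.83)]
scene cap_box [([0.726, 0.064, -0.007], 0.81)]
top gate_weight [([0.732, 0.032, 0.089], 0.72)]
top gate_tip [([0.704, 0.036, 0.288], 0.77)]
top rack [([0.382, 0.016, -0.002], 0.73), ([0.565, 0.128, 0.008], 0.57)]
top bay_home [([0.568, 0.13, 0.004], 0.93)]
top reagent [([0.454, 0.176, -0.002], 0.55)]
top slide_box [([0.44, -0.151, 0.0], 0.38)]
top beaker [([0.534, -0.294, -0.001], 0.59), ([0.624, 0.469, 0.001], 0.42)]
top cap_box [([0.726, 0.062, -0.002], 0.77)]
14.45 [ 0.57950314 -0.15847253  0.22832683] [ 0.0293348   0.55180886 -0.93036729]
```

View pics/s7c.png

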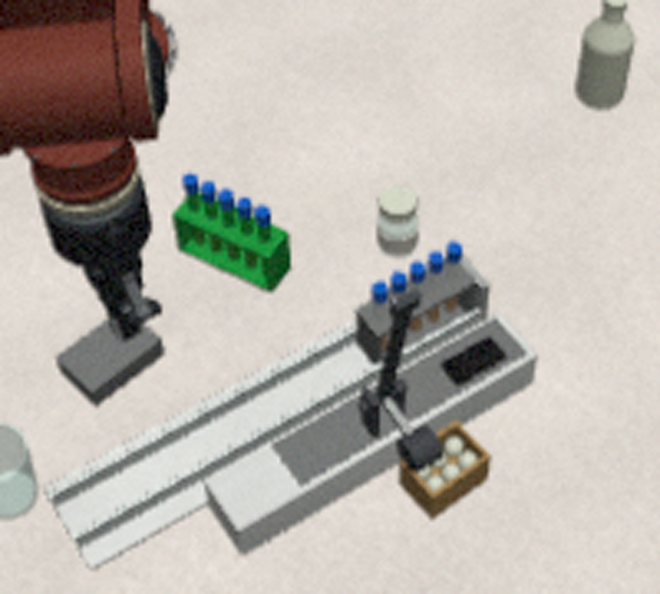

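View pics/t7c.png

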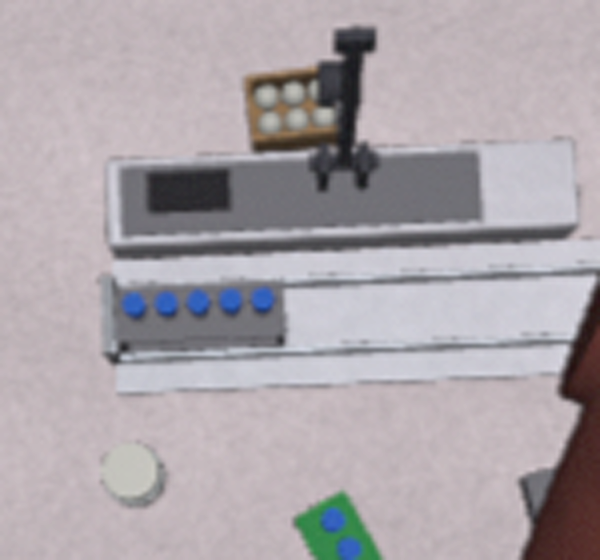

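The rack stands flush against the end stop, with no gap showing in the top view near pixel (112, 315). The gate is raised and everything else is where it was, so I am handing in.

```bash
python3 -c "
from plant import workorder
print(workorder.job_done())"
```

```text
the job is handed in; nothing more can be done
None
```

The gate arm is raised and staying up on its own, and the rack stands against the end stop. I handed the job in at about 14.5 s of the 62 s allowed.

**Gate:** I pushed the counterweight away from the robot with the shut fingers, because the tool always points down and can't get under the bar. Partway over, the arm rested against the gripper. I then moved on past it, and it settled on its raised stop. The last pictures put the tip at about (0.70, 0.03, 0.29), which is roughly 1.75 rad.

**Rack:** I pushed it along the lane under the raised arm. At the stop the tool stopped advancing and the force rose to about 7–10 N. I then backed off, clear of everything.

**Last checks:**
- **Rack position:** the scene camera put the rack at (0.568, 0.131). The target, from fitting all the feeder's points, is (0.569, 0.132). The top camera read (0.565, 0.128), which is within its error. No gap to the stop showed in the picture.
- **Other objects:** the jar, flat box, beaker and green rack measured the same as at the start, within camera error. I measured the stopper box only at the end, and it looked unmoved. I did not measure the spare rack and wash bottle again, but the arm never went near them.
- **Forces:** the highest reading at the end of a move was about 10 N.

No check failed.

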